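# Clear the jammed lane of a vial dispenser and serve its next vial

## Task

One lane of the vial dispenser is jammed by a vial that is too large: lift it out so that the vials behind it roll down to the stop, set it down on the black rubber rest and let go, then take it again another way, so that you can lay it gently, without dropping it, in the narrow steel returns cradle. Then take the first vial that has come down to the stop of that same lane and lay it in the dose tray; leave all other vials in the dispenser and the other things on the desk where they are.

Things in the scene. Friction and masses are not known exactly. Their poses are not given: they have to be found in the camera images.
- dispenser: Aluminium vial dispenser, fixed: three lanes side by side (78 mm pitch) sloping 16 degrees down to their -x ends, where a grey stop 16 mm high holds the first vial. Origin on the desk under the middle lane, 10 mm uphill of the stop face; x points (level) uphill, y across to the left. Vials lie across the lanes (axes along y) and roll down by themselves. See the lane and gauge points.
- lane_floor (a point): Floor of the middle lane at its stop face, 34 mm above the desk. Each lane floor rises 0.287 mm per mm of x, is 46 mm wide between side lips only 4 mm high, with 26 mm of open space between lanes: vials can be taken from above by their two ends.
- gauge (a point): Edge of the middle lane's gauge tongue, 31 mm above the lane floor, 62 mm uphill of the vial at the stop (all lanes alike): a grey strip 30 mm wide running 30 mm downhill to a bridge across all lanes (top 37 mm above the floor). Ordinary vials roll under it; the large one is caught on its uphill side, others leaning on it from behind. Lift it straight up and they roll to the stop in a second.
- big_vial_mid (a point): Centre of the one large vial: amber glass with a metal cap, diameter 40 mm, length 44 mm along its y axis, 60 to 130 g. It starts jammed in one of the three lanes, lying across it.
- rest_mid (a point): Centre of the large vial when it lies on the black rubber rest (fixed): a mat 80 x 40 x 4 mm with two ridges 6 mm high, 31 mm apart, along its y axis, on whose edges the vial lies along y without rolling. The point is 22.6 mm above the desk; the mat top is 4 mm above the desk and the ridge tops 10 mm. The vial overhangs the mat's ends by 2 mm.
- cradle: Steel returns cradle (fixed): a trough 52 mm long along its y axis and 46 mm wide, floor 4 mm thick, closed at both ends by plates 44 mm high, 4 mm thick (no room for fingers at the vial's ends); the sides are lips only 9 mm above the desk. Origin under its centre.
- cradle_mid (a point): Centre of the large vial when it lies home in the cradle along the cradle's y axis: 24 mm above the desk.
- dose_tray: Square shallow steel dose tray (fixed), 130 x 130 mm outside, walls 3 mm thick and 16 mm high, floor 3 mm thick. Origin under its centre; sides along x and y.
- stop_1 (a point): Centre of an ordinary vial resting against the stop of the left (+y) lane, about 50 mm above the desk (13 mm above the lane floor). Vials behind touch it: grip it about 4 mm downhill of its centre to miss the next one, whose ends begin 13 mm uphill.
- stop_2 (a point): Centre of an ordinary vial resting against the stop of the middle lane, about 50 mm above the desk (13 mm above the lane floor). Vials behind touch it: grip it about 4 mm downhill of its centre to miss the next one, whose ends begin 13 mm uphill.
- stop_3 (a point): Centre of an ordinary vial resting against the stop of the right (-y) lane, about 50 mm above the desk (13 mm above the lane floor). Vials behind touch it: grip it about 4 mm downhill of its centre to miss the next one, whose ends begin 13 mm uphill.
- vial_a_mid (a point): Centre of one of the eight identical ordinary vials (amber glass, metal cap): diameter 26 mm, length 44 mm along its y axis, 35 g, lying across a lane of the dispenser.
- vial_b_mid (a point): Centre of one of the eight identical ordinary vials (amber glass, metal cap): diameter 26 mm, length 44 mm along its y axis, 35 g, lying across a lane of the dispenser.
- vial_c_mid (a point): Centre of one of the eight identical ordinary vials (amber glass, metal cap): diameter 26 mm, length 44 mm along its y axis, 35 g, lying across a lane of the dispenser.
- vial_d_mid (a point): Centre of one of the eight identical ordinary vials (amber glass, metal cap): diameter 26 mm, length 44 mm along its y axis, 35 g, lying across a lane of the dispenser.
- vial_e_mid (a point): Centre of one of the eight identical ordinary vials (amber glass, metal cap): diameter 26 mm, length 44 mm along its y axis, 35 g, lying across a lane of the dispenser.
- vial_f_mid (a point): Centre of one of the eight identical ordinary vials (amber glass, metal cap): diameter 26 mm, length 44 mm along its y axis, 35 g, lying across a lane of the dispenser.
- vial_g_mid (a point): Centre of one of the eight identical ordinary vials (amber glass, metal cap): diameter 26 mm, length 44 mm along its y axis, 35 g, lying across a lane of the dispenser.
- vial_h_mid (a point): Centre of one of the eight identical ordinary vials (amber glass, metal cap): diameter 26 mm, length 44 mm along its y axis, 35 g, lying across a lane of the dispenser.
- mouse: Computer mouse, about 75 x 60 x 31 mm; bystander, to be left alone. Origin under its centre.
- tape: Roll of clear tape lying flat, diameter 56 mm, 19 mm high; bystander, to be left alone. Origin under its centre.
- stapler: Stapler, 110 x 32 x 40 mm, along its x axis; bystander, to be left alone. Origin under its centre.
- spray: White spray bottle with green trigger head, diameter 74 mm, 215 mm high; bystander, to be left alone. Origin under its centre.
- pump: Clear pump bottle, diameter 64 mm, 167 mm high; bystander, to be left alone. Origin under its centre.
Things that resemble listed ones, but are neither listed nor needed, are in the scene too. Leave any blue look-alike of the part that bears big_vial_mid alone. Leave any green or turquoise look-alike of the part that bears vial_d_mid alone.

How it is judged:
By the outcome, as a careful person would: the job done as asked, in the order asked, and still so for the second after the job is handed in, with the robot touching nothing.
It also fails if it takes over 62 s, if anything falls off the work surface, if the arm or the gripper's body presses on something with over 40 N, if the wrist force passes 120 N, or if a joint passes its speed limit or range.

## Robot

A 7-joint arm with a two-finger parallel gripper is mounted at the origin on the work surface. World frame = base frame: x ahead of the robot, y to its left, z up, the work surface at z = 0. Lengths are in m, angles in rad, forces in N, time in s.
With the tool pointing down it reaches from about 0.425 to 0.925 m from the base axis. Payload 6.8 kg.
Tool frame: the origin (TCP) lies at the very end of the fingers, on their centre line; the grasp point (between the pads) lies 19 mm behind it; z points along the fingers, y is the line along which they close (so a half turn about z gives the same grasp; the last joint's range is limited). The gripper opens to 85 mm and grips with 20 to 120 N. Pads are 22 mm wide; open, the fingers measure 114 mm over their backs; the gripper's body (76 mm by 85 mm) begins 54 mm behind the grasp point. The pads swing forward as they close: fully open they stand 13 mm farther back than shut.
Start: joints at [-1.274, 0.477, 0.022, 1.555, -0.011, 1.109, -0.083], TCP at [0.266, 0.62, 0.231] pointing down, gripper open.
Joint ranges: [-2.96, 2.96], [-0.34, 2.1], [-1.41, 1.46], [0.24, 2.44], [-1.37, 4.51], [0.17, 1.92], [-2.96, 2.96]. Speed limits (rad/s): [2.39, 2.39, 3.14, 3.14, 3.14, 3.14, 3.14].

## Interface

Orientations are given as a rotation vector (axis times angle).
In Python, from bench import r gives the robot as it stands.
- The arm moves only by the shell command python3 -m jog 'ROWS' [FORCE]. ROWS is JSON, a list of rows, each an object of numbers: "fingers": the finger opening in m, from 0 to 0.0854; "x", "y", "z": the shift along the tool's x, y, z in m; "rx", "ry", "rz": the turn, a rotation vector about the tool's x, y, z in degrees. In form: [{"fingers": .., "x": .., "y": .., "z": .., "rx": .., "ry": .., "rz": ..}, ...]. A call has 1 to 8 rows; each row shifts and turns the commanded pose from where the row before left it, along the tool's axes as they then stand; what a row does not reach is not made up. A row lasts 1/8 s, in which the tool goes at most 62.5 mm and 10.7 degrees, less where a joint would pass 70% of its speed; a pose out of reach is approached as far as the arm can. A call is refused whole if a number of a shift passes 0.0625 or a number of a turn 10.7, either way. A call with a gripper value outside its range is refused whole. The fingers move at their own pace and stop on an object; FORCE is the grip in N (left out, the last holds). Time passes only in rows, so rows that do not move let the fingers close. It gives the time, the measured TCP pose, the force, the opening and the grip force at its end, in the units of the state.
- r.get_obs(): the state, without advancing time (a new reading comes with each control period).
- r.grab_frame(name): name is "scene" or "top"; returns (picture, depth): 420x560x3 uint8, red, green, blue; 420x560 float32, m along the optical axis (not along the pixel's ray), 0 where there is no reading.
- r.get_calibration(name): a dict with "mtx" (3x3 intrinsics, pixels), "extrinsics" (4x4, takes a point from camera to world coordinates). Camera axes: x right, y down, z forward; pixel columns grow to the right and rows downward; lengths in m; the calibration is good to about 2 mm. A picture is of the moment at which its call begins. get_calibration takes no time and is no camera call.
- r.hand_in(): hands the job in; it is judged then, once.
Trained networks look in the newest picture that a camera, given by its name, has taken for a name from the list of things; names that differ only in an ending like _2 or _b are one class to them, and where a whole thing is asked for, a point or a joint stands for the part that bears it (a point fixed in the world has none). Each returns a list of dicts, best first, with "score" (0 to 1); they miss things now and then, are a little off and sometimes report something else, mostly with a low value. They report only what shows in the picture. A call takes as long as a camera call. They do not tell look-alikes from the thing itself.
- r.search_frame(target, camera): "xyz" ([x, y, z] in m, in world coordinates, good to about 4 mm: the middle of the surface that is visible of it).
- r.landmark_of(target, camera): "xyz" ([x, y, z] in m, in world coordinates, good to about 4 mm: a listed point, or the origin of a listed thing).
The state is a dict: "clock": time; "joints": joint angles; "qvel": joint speeds; "tau": joint torques, N m; "tcp_pos": TCP position; "orientation": TCP orientation; "contact_force": force on the tool from outside, world axes, zero at the start; "moment": the same for the moment, N m; "grip_width": finger opening in m; "gripper_force": force on a finger pad.
Only numpy, scipy, OpenCV 4.12 (cv2) and the standard library are available. Lean on these libraries where they do the work, as an engineer would, in place of code of your own. Each camera call takes 0.05 s, during which the arm holds its last target. There are 200 camera calls.

## Working session

There is one attempt and no reset: what is moved stays moved. The work goes in short steps, Python scripts to look and compute and a shell command to move; the robot and the scene stay as the last step left them, time stands still between calls to the robot, and variables do not carry over. Pictures are saved under pics/ and viewed, at most 10 in all, crops included, and the job is handed in when it is done.

```bash
mkdir -p pics
cat > h.py <<'E'
from bench import r
import numpy as np, cv2
from scipy.spatial.transform import Rotation as R
def px(p,cam):
    c=r.get_calibration(cam);K=np.array(c["mtx"]);T=np.linalg.inv(np.array(c["extrinsics"]))
    q=T[:3,:3]@np.array(p)+T[:3,3];u=K@q;return u[:2]/u[2]
def cloud(depth,cam):
    c=r.get_calibration(cam);K=np.array(c["mtx"]);T=np.array(c["extrinsics"])
    v,u=np.mgrid[:depth.shape[0],:depth.shape[1]]
    P=np.stack([(u-K[0,2])/K[0,0]*depth,(v-K[1,2])/K[1,1]*depth,depth],-1)
    W=P@T[:3,:3].T+T[:3,3];W[depth==0]=np.nan;return W
def save(img,n): cv2.imwrite("pics/"+n,cv2.cvtColor(img,cv2.COLOR_RGB2BGR))
E
ls
python3 - <<'E'
from h import *
for c in("top","scene"):
    im,d=r.grab_frame(c);save(im,c+"0.png");np.save(c+"0.npy",d)
for n in["dispenser","lane_floor","gauge","big_vial_mid","rest_mid","cradle","cradle_mid","dose_tray","stop_1","vial_a_mid"]:
    for c in("top","scene"):
        print(n,c,[(np.round(k["xyz"],3).tolist(),round(k["score"],2),px(k["xyz"],c).astype(int).tolist()) for k in r.landmark_of(n,c)[:9]])
o=r.get_obs();print({k:np.round(v,3).tolist() for k,v in o.items()})
E
```

```text
h.py
pics
dispenser top [([0.461, 0.203, -0.004], 0.82, [213, 239]), ([0.636, -0.291, -0.002], 0.23, [372, 184]), ([0.456, 0.204, 0.048], 0.19, [210, 240])]
dispenser scene [([0.46, 0.203, -0.004], 0.91, [356, 241])]
lane_floor top [([0.453, 0.198, 0.032], 0.86, [213, 241]), ([0.473, 0.124, 0.049], 0.5, [237, 234])]
lane_floor scene [([0.45, 0.196, 0.026], 0.89, [357, 230]), ([0.588, 0.225, 0.088], 0.34, [342, 261])]
gauge top [([0.51, 0.207, 0.084], 0.69, [207, 220]), ([0.501, 0.436, -0.0], 0.22, [137, 226])]
gauge scene [([0.513, 0.214, 0.082], 0.95, [354, 237]), ([0.473, -0.123, 0.021], 0.38, [250, 184])]
big_vial_mid top [([0.331, 0.169, 0.02], 0.73, [222, 283]), ([0.722, 0.252, 0.021], 0.71, [198, 154]), ([0.528, 0.216, 0.076], 0.58, [205, 214]), ([0.49, 0.287, 0.063], 0.55, [181, 228])]
big_vial_mid scene [([0.728, 0.247, 0.023], 0.62, [314, 332]), ([0.326, 0.166, 0.02], 0.6, [368, 196]), ([0.641, -0.144, -0.0], 0.35, [204, 226]), ([0.467, 0.281, 0.056], 0.21, [388, 244])]
rest_mid top [([0.443, 0.278, 0.05], 0.7, [185, 244]), ([0.469, -0.123, 0.026], 0.61, [320, 236]), ([0.637
[... 800 characters left out ...]
], 0.91, [359, 226]), ([0.475, 0.127, 0.048], 0.82, [328, 219]), ([0.446, 0.276, 0.05], 0.69, [389, 238]), ([0.459, 0.205, -0.006], 0.48, [357, 241])]
vial_a_mid top [([0.44, 0.276, 0.052], 0.7, [185, 245]), ([0.651, 0.408, 0.003], 0.37, [148, 178])]
vial_a_mid scene [([0.442, 0.278, 0.054], 0.63, [391, 236])]
{'clock': 1.1, 'joints': [-1.274, 0.477, 0.022, 1.555, -0.011, 1.109, -0.083], 'qvel': [-0.001, 0.001, -0.001, 0.001, 0.001, 0.0, -0.001], 'tau': [0.001, -59.633, 1.606, -28.155, 0.012, 0.002, -0.0], 'tcp_pos': [0.266, 0.62, 0.231], 'orientation': [0.631, 3.077, 0.0], 'contact_force': [-0.407, -0.347, 0.814], 'moment': [-0.002, 0.026, -0.031], 'gripper_force': 0.0, 'grip_width': 0.085}
```

View pics/top0.png

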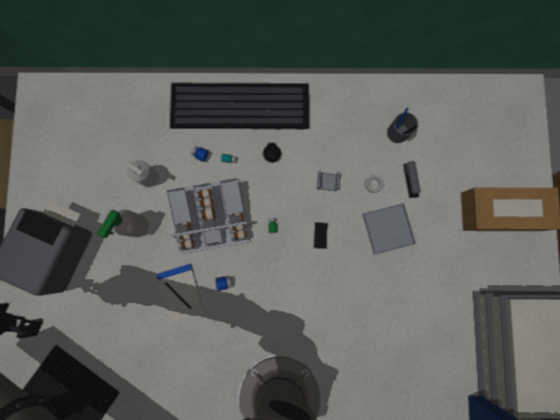

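View pics/scene0.png

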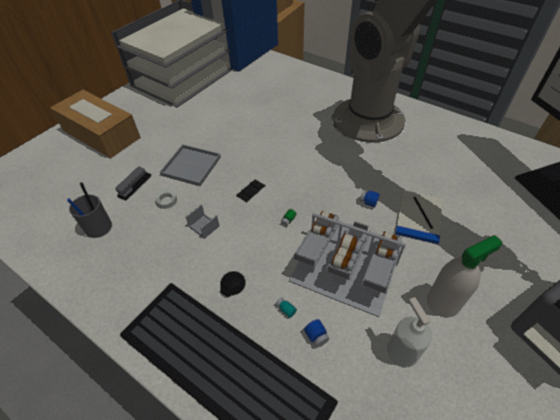

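Run:
```python
from h import *
im=cv2.imread("pics/top0.png");s=cv2.imread("pics/scene0.png")
a=cv2.resize(im[170:260,150:270],(720,540),interpolation=cv2.INTER_CUBIC)
cv2.imwrite("pics/crop1.png",a)
b=cv2.resize(s[195:315,280:420],(700,600),interpolation=cv2.INTER_CUBIC)
cv2.imwrite("pics/crop2.png",b)
W=cloud(np.load("top0.npy"),"top")
def rect(m,n):
    P=W[m][:,:2].astype(np.float32)*1000;print(n,len(P),cv2.minAreaRect(P))
def box(c,rad,zl,zh,n):
    m=(abs(W[...,0]-c[0])<rad)&(abs(W[...,1]-c[1])<rad)&(W[...,2]>zl)&(W[...,2]<zh);rect(m,n)
g=im.astype(int).sum(2)
box((.642,-.144),.05,.03,.06,"cradle ends")
box((.642,-.144),.05,.006,.06,"cradle")
box((.497,-.332),.1,.008,.03,"tray")
u=(abs(W[...,0]-.472)<.07)&(abs(W[...,1]+.124)<.07)&(g<110);rect(u,"rest")
box((.47,-.123),.07,.0045,.03,"rest z")
box((.53,.21),.14,.02,.15,"disp")
box((.53,.21),.14,.075,.15,"disp hi")
for v in range(172,250,6): print(v,np.round(W[v,206]*1000).tolist())
```

```text
cradle ends 67 ((643.036376953125, -144.345458984375), (60.24337387084961, 54.434139251708984), 84.6678466796875)
cradle 189 ((651.0653686523438, -145.82383728027344), (88.5987777709961, 84.51313018798828), 6.7723870277404785)
tray 311 ((509.12347412109375, -354.3076477050781), (149.2628173828125, 203.6016082763672), 24.212421417236328)
rest 255 ((475.6839599609375, -124.67943572998047), (33.0009880065918, 73.94091033935547), 86.45935821533203)
rest z 256 ((470.7548828125, -121.77500915527344), (135.10958862304688, 133.39671325683594), 1.3028557300567627)
disp 3486 ((530.5224609375, 214.99481201171875), (181.77049255371094, 222.09927368164062), 11.192315101623535)
disp hi 1468 ((551.951171875, 217.462646484375), (138.2165985107422, 221.03150939941406), 10.146036148071289)
172 [672.0, 231.0, -1.0]
178 [653.0, 230.0, -3.0]
184 [616.0, 213.0, 93.0]
190 [597.0, 211.0, 101.0]
196 [580.0, 212.0, 96.0]
202 [564.0, 212.0, 91.0]
208 [546.0, 211.0, 94.0]
214 [528.0, 210.0, 97.0]
220 [512.0, 211.0, 93.0]
226 [495.0, 211.0, 88.0]
232 [481.0, 219.0, 40.0]
238 [463.0, 219.0, 38.0]
244 [446.0, 218.0, 37.0]
```

View pics/crop1.png

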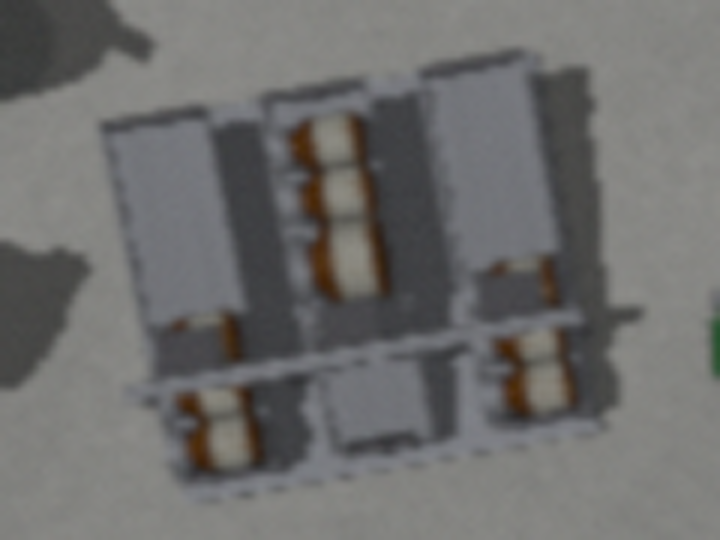

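View pics/crop2.png

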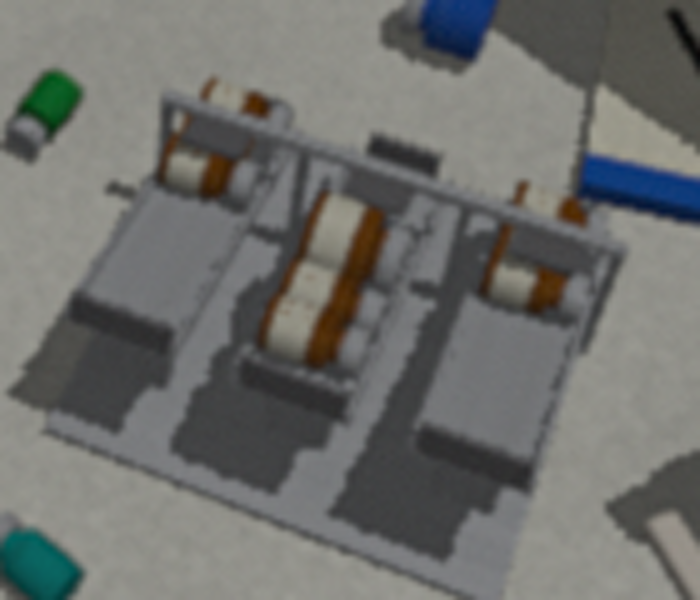

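```bash
cat > f.py <<'E'
from h import *
from scipy.optimize import minimize
W=cloud(np.load("top0.npy"),"top");im=cv2.imread("pics/top0.png").astype(int);g=im.sum(2)
c=r.get_calibration("top");K=np.array(c["mtx"]);T=np.array(c["extrinsics"])
def onplane(u,v,z):
    d=T[:3,:3]@np.linalg.inv(K)@np.array([u,v,1.]);return T[:3,3]+d*(z-T[2,3])/d[2]
def near(x,y,rad): return np.hypot(W[...,0]-x,W[...,1]-y)<rad
def pca(P):
    m=P.mean(0);w,V=np.linalg.eigh(np.cov((P-m).T));a=np.degrees(np.arctan2(V[1,1],V[0,1]));return np.round(m*1000,1),round(a%180,1),np.round(np.sqrt(w*12)*1000,1)
# rest dark pixels
m=near(.473,-.124,.06)&(g<0.5*np.median(g[near(.473,-.124,.06)]))
m=m.astype(np.uint8);n,l,s,ce=cv2.connectedComponentsWithStats(m);k=1+s[1:,4].argmax()
v,u=np.where(l==k);P=np.array([onplane(a,b,.005)[:2] for a,b in zip(u,v)]);print("rest",len(P),pca(P),cv2.minAreaRect((P*1000).astype(np.float32)))
# cradle plates
m=near(.6425,-.144,.05)&(W[...,2]>.036);P=W[m][:,:2]
for s in(1,-1):
    Q=P[(P[:,1]+.144)*s>0];print("plate",len(Q),pca(Q))
# tray
m=near(.497,-.332,.11)&(g<np.median(g[near(.497,-.332,.12)])*1.0)
p=g[near(.497,-.332,.05)];print("tray grey",np.percentile(p,[5,50,95]))
for f in("top","scene"):pass
m=near(.497,-.332,.1)&(W[...,2]>.009)&(W[...,2]<.025);m=m.astype(np.uint8);m=cv2.morphologyEx(m,cv2.MORPH_CLOSE,np.ones((3,3),np.uint8));n,l,s,ce=cv2.connectedComponentsWithStats(m);k=1+s[1:,4].argmax();print("tray",s[k],cv2.minAreaRect((W[l==k][:,:2]*1000).astype(np.float32)))
# bridge: points higher than 60 within band, dispenser frame guess
th=np.radians(10.5);o=np.array([.4597,.2008]);d=W[...,:2]-o
a=d[...,0]*np.cos(th)+d[...,1]*np.sin(th);b=-d[...,0]*np.sin(th)+d[...,1]*np.cos(th)
m=(W[...,2]>.074)&(a<.045)&(a>.0)&(abs(b)<.11);print("bridge",m.sum(),pca(W[m][:,:2]))
hi=m&(abs(abs(b)-.039)<.012);print("bridge gaps",hi.sum(),pca(W[hi][:,:2]))
# big vial amber pixels in the middle lane
B,G,Rr=im[...,0],im[...,1],im[...,2]
# lane b extents: middle lane floor points
for lo,hi_ in((0,.03),(.1,.15)):
    q=(a>lo)&(a<hi_)&(abs(b)<.036)&(W[...,2]>.02);print("mid lane b", np.round(np.percentile(b[q],[1,50,99])*1000,1),q.sum())
for k,sgn in(("L",1),("R",-1)):
    q=(a>.10)&(a<.15)&(abs(b-sgn*.078)<.036)&(W[...,2]>.05);print(k,np.round(np.percentile(b[q],[1,50,99])*1000,1),q.sum(),np.round(np.mean(b[q])*1000,1))
q=(a>.055)&(a<.09)&(abs(b)<.03)&(W[...,2]>.085);print("big",q.sum(),np.round([a[q].mean()*1000,b[q].mean()*1000,a[q].min()*1000,a[q].max()*1000,b[q].min()*1000,b[q].max()*1000,W[...,2][q].max()*1000],1))
E
python3 f.py
```

```text
rest 307 (array([ 475.6, -124.9]), np.float64(176.1), array([37.9, 76.7])) ((475.86798095703125, -124.89620208740234), (37.5995979309082, 75.42328643798828), 86.46697235107422)
plate 29 (array([ 645.8, -116.2]), np.float64(174.7), array([ 4.6, 56.2]))
plate 31 (array([ 640.8, -172.1]), np.float64(174.7), array([ 4.9, 57.3]))
tray grey [297. 302. 308.]
tray [362 203  54  52 254] ((nan, nan), (0.0, 0.0), 0.0)
bridge 367 (array([491.8, 207.2]), np.float64(100.3), array([ 20.3, 221.1]))
bridge gaps 49 (array([487.8, 206.6]), np.float64(100.2), array([  8.8, 138.5]))
mid lane b [-31.6   0.6  32.7] 227
mid lane b [-26.5  -3.1  25.7] 307
L [ 51.4  78.1 103.5] 328 78.1
R [-104.3  -78.   -52.6] 322 -78.3
big 173 [ 72.1  -2.2  55.4  89.8 -22.1  22.5 105.9]
```

```bash
python3 -m jog '[{"z":-0.0625,"fingers":0.066},{"z":-0.03,"rz":-10},{"x":-0.04,"y":-0.04,"rz":-10},{"x":-0.04,"y":-0.04,"rz":-10},{"y":-0.06,"rz":-6}]' 40
```

```text
validation failed for argument at $[0]...
```

```bash
python3 -m jog '[{"fingers":0.066,"x":0,"y":0,"z":-0.06,"rx":0,"ry":0,"rz":-10},{"fingers":0.066,"x":0,"y":0,"z":-0.02,"rx":0,"ry":0,"rz":-10},{"fingers":0.066,"x":0,"y":-0.05,"z":0,"rx":0,"ry":0,"rz":-10}]' 40
```

```text
clock: 1.48
tcp_pos: [0.2625, 0.5734, 0.3131]
orientation: [-0.199, 3.134, 0.008]
contact_force: [1.0, -0.3, 0.3]
grip_width: 0.0658
gripper_force: 0.0
```

```bash
cat > go.py <<'E'
import sys
from h import *
def todo(x,y,z,yaw):
    o=r.get_obs();A=R.from_rotvec(o["orientation"]);M=A.as_matrix()
    d=M.T@(np.array([x,y,z])-np.array(o["tcp_pos"]))
    ty=np.degrees(np.arctan2(M[1,1],M[0,1]));dy=(yaw-ty+90)%180-90
    t=A.inv()*0+0 if 0 else None
    w=R.from_matrix(M.T)  # tilt
    e=M.T@np.cross(M[:,2],[0,0,-1])
    print("dxyz tool mm",np.round(d*1000,1),"rz",round(-dy,2),"tilt rx,ry",np.round(np.degrees(e[:2]),2),"q",np.round(o["joints"],2),"tcp",np.round(o["tcp_pos"],4),"yaw",round(ty,1),"w",round(o["grip_width"],4),"F",np.round(o["contact_force"],1),"g",round(o["gripper_force"],1),"t",round(o["clock"],2))
if __name__=="__main__": todo(*map(float,sys.argv[1:]))
E
python3 go.py .531 .2137 .15 100.2
```

```text
dxyz tool mm [-220.5 -391.6  161.5] rz -2.92 tilt rx,ry [0.28 0.09] q [-1.18  0.34 -0.08  1.57  0.03  1.23  0.43] tcp [0.2625 0.5734 0.3131] yaw 97.3 w 0.0658 F [ 1.  -0.3  0.3] g 0.0 t 1.48
```

```bash
python3 -m jog '[{"fingers":0.066,"x":-0.025,"y":-0.045,"z":0,"rx":0,"ry":0,"rz":-2.9},{"fingers":0.066,"x":-0.025,"y":-0.045,"z":0,"rx":0,"ry":0,"rz":0},{"fingers":0.066,"x":-0.025,"y":-0.045,"z":0,"rx":0,"ry":0,"rz":0},{"fingers":0.066,"x":-0.025,"y":-0.045,"z":0,"rx":0,"ry":0,"rz":0},{"fingers":0.066,"x":-0.025,"y":-0.045,"z":0.01,"rx":0,"ry":0,"rz":0},{"fingers":0.066,"x":-0.025,"y":-0.045,"z":0.03,"rx":0,"ry":0,"rz":0},{"fingers":0.066,"x":-0.025,"y":-0.045,"z":0.03,"rx":0,"ry":0,"rz":0},{"fingers":0.066,"x":-0.025,"y":-0.045,"z":0.03,"rx":0,"ry":0,"rz":0}]'; python3 go.py .531 .2137 .067 100.2
```

```text
clock: 2.48
tcp_pos: [0.5198, 0.2466, 0.2108]
orientation: [-0.266, 3.129, 0.001]
contact_force: [0.9, 0.2, -0.1]
grip_width: 0.0661
gripper_force: 0.0
dxyz tool mm [ -5.3 -34.4 143.8] rz -0.48 tilt rx,ry [0.03 0.06] q [-0.63  0.33  0.1   1.83 -0.04  0.98  1.23] tcp [0.5198 0.2466 0.2108] yaw 99.7 w 0.0661 F [ 0.9  0.2 -0.1] g 0.0 t 2.48
```

```bash
python3 -m jog '[{"fingers":0.066,"x":-0.005,"y":-0.03,"z":0.03,"rx":0,"ry":0,"rz":-0.5},{"fingers":0.066,"x":0,"y":0,"z":0.03,"rx":0,"ry":0,"rz":0},{"fingers":0.066,"x":0,"y":0,"z":0,"rx":0,"ry":0,"rz":0},{"fingers":0.066,"x":0,"y":0,"z":0,"rx":0,"ry":0,"rz":0}]'; python3 go.py .531 .2137 .067 100.2
python3 - <<'E'
from h import *
im,d=r.grab_frame("scene");save(cv2.resize(im[150:290,260:440],(720,560),interpolation=cv2.INTER_CUBIC),"a1.png")
E
```

```text
clock: 2.98
tcp_pos: [0.5293, 0.2201, 0.1524]
orientation: [-0.281, 3.128, 0.001]
contact_force: [0.1, 0.5, 0.9]
grip_width: 0.066
gripper_force: 0.0
dxyz tool mm [-0.4 -6.6 85.4] rz 0.06 tilt rx,ry [0.04 0.08] q [-0.58  0.4   0.1   1.89 -0.05  0.86  1.3 ] tcp [0.5293 0.2201 0.1524] yaw 100.3 w 0.066 F [0.1 0.5 0.9] g 0.0 t 2.98
```

View pics/a1.png

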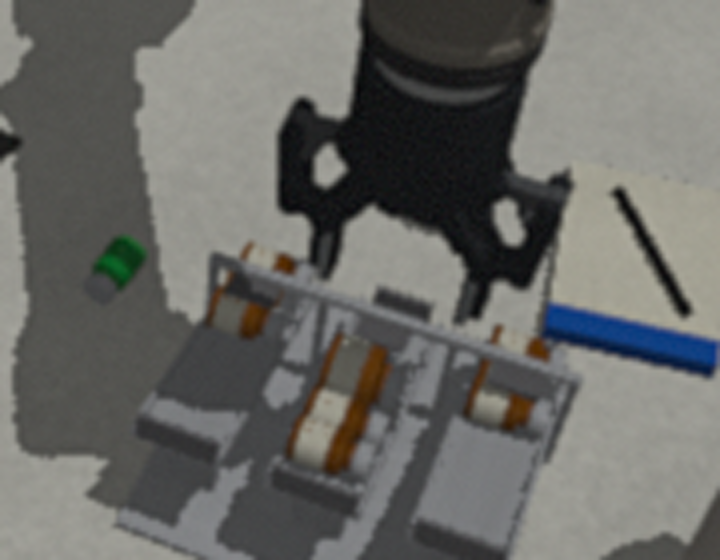

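The crop shows the gripper hovering over the middle lane (fingers at (325,245) and (480,295)). Below them is the big amber vial at (355,370), the first behind the tongue, with two small ones behind it. The alternatives are the two blue look-alikes at top pixels (201,154) and (223,283), and the ordinary vials. The big one in the middle lane is the one to take.

```bash
python3 -m jog '[{"fingers":0.066,"x":0,"y":-0.0065,"z":0.03,"rx":0,"ry":0,"rz":0},{"fingers":0.066,"x":0,"y":0,"z":0.03,"rx":0,"ry":0,"rz":0},{"fingers":0.066,"x":0,"y":0,"z":0.02,"rx":0,"ry":0,"rz":0},{"fingers":0.066,"x":0,"y":0,"z":0.005,"rx":0,"ry":0,"rz":0},{"fingers":0.066,"x":0,"y":0,"z":0,"rx":0,"ry":0,"rz":0}]'; python3 go.py .531 .2137 .067 100.2
```

```text
clock: 3.65
tcp_pos: [0.5306, 0.2134, 0.0673]
orientation: [-0.28, 3.128, 0.001]
contact_force: [0.4, 0.8, 0.3]
grip_width: 0.0659
gripper_force: 0.0
dxyz tool mm [-0.5  0.2  0.3] rz 0.03 tilt rx,ry [0.03 0.08] q [-0.56  0.52  0.09  1.94 -0.07  0.69  1.32] tcp [0.5306 0.2134 0.0673] yaw 100.2 w 0.0659 F [0.4 0.8 0.3] g 0.0 t 3.65
```

```bash
python3 -m jog '[{"fingers":0.035,"x":0,"y":0,"z":0,"rx":0,"ry":0,"rz":0},{"fingers":0.035,"x":0,"y":0,"z":0,"rx":0,"ry":0,"rz":0},{"fingers":0.035,"x":0,"y":0,"z":0,"rx":0,"ry":0,"rz":0},{"fingers":0.035,"x":0,"y":0,"z":0,"rx":0,"ry":0,"rz":0}]' 40; python3 go.py .531 .2137 .067 100.2
```

```text
clock: 4.15
tcp_pos: [0.5308, 0.2131, 0.0677]
orientation: [-0.279, 3.127, 0.001]
contact_force: [-0.7, 0.3, 6.7]
grip_width: 0.043
gripper_force: 40.2
dxyz tool mm [-0.3  0.6  0.7] rz -0.0 tilt rx,ry [0.04 0.12] q [-0.56  0.52  0.09  1.94 -0.07  0.69  1.32] tcp [0.5308 0.2131 0.0677] yaw 100.2 w 0.043 F [-0.7  0.3  6.7] g 40.2 t 4.15
```

```bash
python3 -m jog '[{"fingers":0.035,"x":0,"y":0,"z":-0.012,"rx":0,"ry":0,"rz":0},{"fingers":0.035,"x":0,"y":0,"z":-0.025,"rx":0,"ry":0,"rz":0},{"fingers":0.035,"x":0,"y":0,"z":-0.03,"rx":0,"ry":0,"rz":0},{"fingers":0.035,"x":0,"y":0,"z":-0.03,"rx":0,"ry":0,"rz":0},{"fingers":0.035,"x":0,"y":0,"z":-0.02,"rx":0,"ry":0,"rz":0},{"fingers":0.035,"x":0,"y":0,"z":0,"rx":0,"ry":0,"rz":0},{"fingers":0.035,"x":0,"y":0,"z":0,"rx":0,"ry":0,"rz":0}]' 40; python3 go.py .4757 -.1249 .16 86.3;python3 - <<'E'
from h import *
im,d=r.grab_frame("scene");save(cv2.resize(im[100:290,250:440],(600,600),interpolation=cv2.INTER_CUBIC),"a2.png")
E
```

```text
clock: 5.03
tcp_pos: [0.5293, 0.2125, 0.1825]
orientation: [0.28, -3.128, 0.001]
contact_force: [-0.1, -0.1, -0.9]
grip_width: 0.0432
gripper_force: 45.4
dxyz tool mm [ 112.6 -322.5   22.8] rz 13.91 tilt rx,ry [-0.02 -0.07] q [-0.58  0.36  0.11  1.86 -0.05  0.92  1.3 ] tcp [0.5293 0.2125 0.1825] yaw 100.2 w 0.0432 F [-0.1 -0.1 -0.9] g 45.4 t 5.03
```

View pics/a2.png

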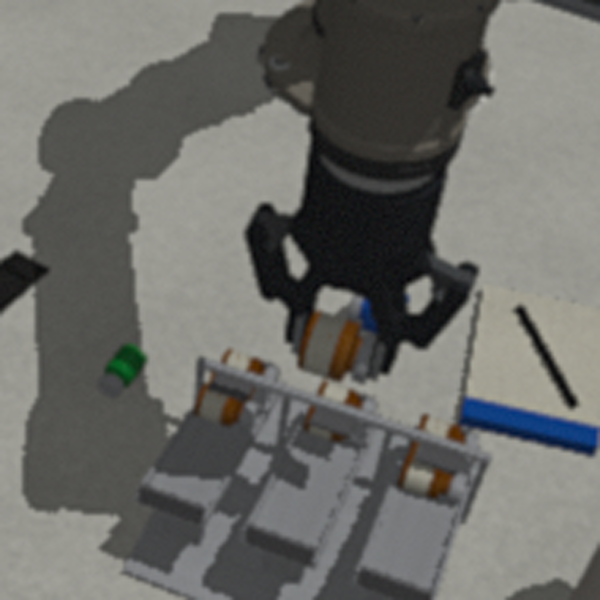

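The crop shows the big vial held between the pads at (335,345), and the two small vials have rolled down to the middle stop at (335,405).

```bash
python3 -m jog '[{"fingers":0.035,"x":0.015,"y":-0.04,"z":0,"rx":0,"ry":0,"rz":7},{"fingers":0.035,"x":0.015,"y":-0.05,"z":0,"rx":0,"ry":0,"rz":6.9},{"fingers":0.035,"x":0.005,"y":-0.05,"z":0,"rx":0,"ry":0,"rz":0},{"fingers":0.035,"x":0.002,"y":-0.05,"z":0,"rx":0,"ry":0,"rz":0},{"fingers":0.035,"x":0,"y":-0.05,"z":0,"rx":0,"ry":0,"rz":0},{"fingers":0.035,"x":0,"y":-0.03,"z":0,"rx":0,"ry":0,"rz":0},{"fingers":0.035,"x":0,"y":0,"z":0,"rx":0,"ry":0,"rz":0}]' 40; python3 go.py .4757 -.1249 .04 86.3
```

```text
clock: 5.95
tcp_pos: [0.4904, -0.062, 0.1824]
orientation: [-0.109, -3.138, 0.002]
contact_force: [-0.5, 1.0, -0.8]
grip_width: 0.0434
gripper_force: 45.5
dxyz tool mm [ 10.  -63.6 142.5] rz -0.28 tilt rx,ry [-0.06 -0.1 ] q [-0.24  0.24  0.28  2.04 -0.09  0.87  1.59] tcp [ 0.4904 -0.062   0.1824] yaw 86.0 w 0.0434 F [-0.5  1.  -0.8] g 45.5 t 5.95
```

```bash
python3 -m jog '[{"fingers":0.035,"x":0.005,"y":-0.035,"z":0.02,"rx":0,"ry":0,"rz":-0.2},{"fingers":0.035,"x":0.005,"y":-0.028,"z":0.04,"rx":0,"ry":0,"rz":0},{"fingers":0.035,"x":0,"y":0,"z":0.04,"rx":0,"ry":0,"rz":0},{"fingers":0.035,"x":0,"y":0,"z":0.04,"rx":0,"ry":0,"rz":0},{"fingers":0.035,"x":0,"y":0,"z":0,"rx":0,"ry":0,"rz":0},{"fingers":0.035,"x":0,"y":0,"z":0,"rx":0,"ry":0,"rz":0}]' 40; python3 go.py .4757 -.1249 .015 86.3;python3 - <<'E'
from h import *
im,d=r.grab_frame("scene");save(cv2.resize(im[120:220,180:320],(700,500),interpolation=cv2.INTER_CUBIC),"a3.png")
E
```

```text
clock: 6.7
tcp_pos: [0.4782, -0.121, 0.044]
orientation: [0.094, 3.14, 0.0]
contact_force: [0.4, 0.3, -0.7]
grip_width: 0.0437
gripper_force: 45.5
dxyz tool mm [ 2.3 -4.1 29. ] rz 0.25 tilt rx,ry [0.01 0.03] q [-0.08  0.47  0.24  2.14 -0.21  0.55  1.83] tcp [ 0.4782 -0.121   0.044 ] yaw 86.6 w 0.0437 F [ 0.4  0.3 -0.7] g 45.5 t 6.7
```

View pics/a3.png

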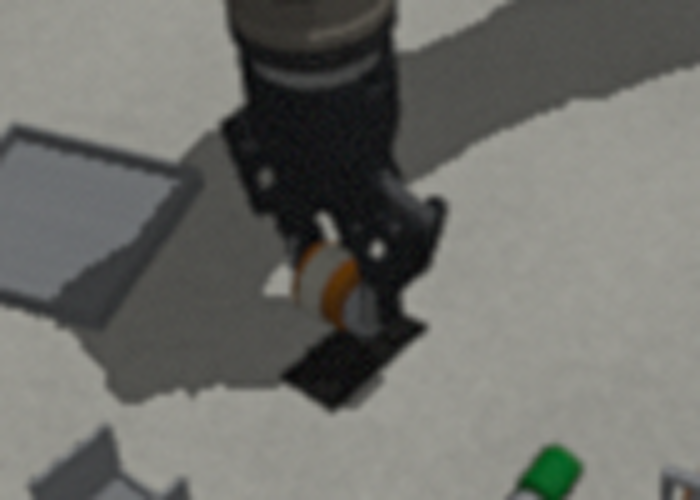

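The crop shows the vial held at (330,285) above the black rest at (350,360), aligned with it. I'll lower it gently and watch the force.

```bash
python3 -m jog '[{"fingers":0.035,"x":0.0023,"y":-0.004,"z":0.015,"rx":0,"ry":0,"rz":0.2},{"fingers":0.035,"x":0,"y":0,"z":0.012,"rx":0,"ry":0,"rz":0},{"fingers":0.035,"x":0,"y":0,"z":0,"rx":0,"ry":0,"rz":0},{"fingers":0.035,"x":0,"y":0,"z":0,"rx":0,"ry":0,"rz":0}]' 40; python3 go.py .4757 -.1249 .0118 86.3
```

```text
clock: 7.25
tcp_pos: [0.475, -0.1254, 0.0162]
orientation: [-0.101, -3.14, -0.0]
contact_force: [0.0, -0.5, 0.0]
grip_width: 0.0433
gripper_force: 45.5
dxyz tool mm [-0.7  0.5  4.4] rz -0.0 tilt rx,ry [ 0.   -0.02] q [-0.05  0.52  0.22  2.15 -0.23  0.49  1.86] tcp [ 0.475  -0.1254  0.0162] yaw 86.3 w 0.0433 F [ 0.  -0.5  0. ] g 45.5 t 7.25
```

```bash
python3 -m jog '[{"fingers":0.035,"x":0,"y":0,"z":0.002,"rx":0,"ry":0,"rz":0},{"fingers":0.035,"x":0,"y":0,"z":0.0015,"rx":0,"ry":0,"rz":0},{"fingers":0.035,"x":0,"y":0,"z":0,"rx":0,"ry":0,"rz":0}]' 40; python3 go.py .4757 -.1249 .0118 86.3
```

```text
clock: 7.62
tcp_pos: [0.4753, -0.1253, 0.0132]
orientation: [0.101, 3.139, 0.0]
contact_force: [-0.4, -0.0, 4.5]
grip_width: 0.0434
gripper_force: 46.2
dxyz tool mm [-0.4  0.5  1.4] rz 0.0 tilt rx,ry [0.01 0.03] q [-0.04  0.53  0.22  2.15 -0.23  0.48  1.86] tcp [ 0.4753 -0.1253  0.0132] yaw 86.3 w 0.0434 F [-0.4 -0.   4.5] g 46.2 t 7.62
```

```bash
python3 -m jog '[{"fingers":0.035,"x":0,"y":0,"z":0.001,"rx":0,"ry":0,"rz":0},{"fingers":0.035,"x":0,"y":0,"z":0,"rx":0,"ry":0,"rz":0}]' 40; python3 go.py .4757 -.1249 .0118 86.3
```

```text
clock: 7.88
tcp_pos: [0.4753, -0.1253, 0.0131]
orientation: [0.102, 3.139, 0.001]
contact_force: [-5.0, 1.5, 18.4]
grip_width: 0.0433
gripper_force: 48.1
dxyz tool mm [-0.4  0.5  1.3] rz -0.01 tilt rx,ry [0.04 0.04] q [-0.04  0.53  0.21  2.15 -0.23  0.48  1.86] tcp [ 0.4753 -0.1253  0.0131] yaw 86.3 w 0.0433 F [-5.   1.5 18.4] g 48.1 t 7.88
```

```bash
python3 -m jog '[{"fingers":0.035,"x":0,"y":0,"z":-0.001,"rx":0,"ry":0,"rz":0},{"fingers":0.05,"x":0,"y":0,"z":0,"rx":0,"ry":0,"rz":0},{"fingers":0.06,"x":0,"y":0,"z":0,"rx":0,"ry":0,"rz":0},{"fingers":0.07,"x":0,"y":0,"z":0,"rx":0,"ry":0,"rz":0},{"fingers":0.07,"x":0,"y":0,"z":-0.01,"rx":0,"ry":0,"rz":0},{"fingers":0.07,"x":0,"y":0,"z":-0.03,"rx":0,"ry":0,"rz":0},{"fingers":0.07,"x":0,"y":0,"z":-0.04,"rx":0,"ry":0,"rz":0},{"fingers":0.07,"x":0,"y":0,"z":-0.03,"rx":0,"ry":0,"rz":0}]' 40; python3 go.py .4757 -.1249 .04 -3.7
```

```text
clock: 8.88
tcp_pos: [0.4753, -0.1255, 0.1249]
orientation: [0.102, 3.139, -0.0]
contact_force: [0.8, 0.1, -1.2]
grip_width: 0.0697
gripper_force: 0.0
dxyz tool mm [-0.2  0.6 84.9] rz 89.99 tilt rx,ry [-0.    0.08] q [-0.12  0.33  0.3   2.1  -0.14  0.73  1.78] tcp [ 0.4753 -0.1255  0.1249] yaw 86.3 w 0.0697 F [ 0.8  0.1 -1.2] g 0.0 t 8.88
```

```bash
python3 -m jog '[{"fingers":0.07,"x":0,"y":0,"z":0,"rx":0,"ry":0,"rz":10.6},{"fingers":0.07,"x":0,"y":0,"z":0,"rx":0,"ry":0,"rz":10.6},{"fingers":0.07,"x":0,"y":0,"z":0,"rx":0,"ry":0,"rz":10.6},{"fingers":0.07,"x":0,"y":0,"z":0,"rx":0,"ry":0,"rz":10.6},{"fingers":0.07,"x":0,"y":0,"z":0,"rx":0,"ry":0,"rz":10.6},{"fingers":0.07,"x":0,"y":0,"z":0,"rx":0,"ry":0,"rz":10.6},{"fingers":0.07,"x":0,"y":0,"z":0,"rx":0,"ry":0,"rz":10.6},{"fingers":0.07,"x":0,"y":0,"z":0,"rx":0,"ry":0,"rz":10.6}]'; python3 -m jog '[{"fingers":0.07,"x":0,"y":0,"z":0,"rx":0,"ry":0,"rz":5.2},{"fingers":0.07,"x":0,"y":0,"z":0,"rx":0,"ry":0,"rz":0},{"fingers":0.07,"x":0,"y":0,"z":0,"rx":0,"ry":0,"rz":0}]'; python3 go.py .4757 -.1249 .04 -3.7
python3 - <<'E'
from h import *
for c in("top","scene"):
    im,d=r.grab_frame(c)
    for k in r.landmark_of("big_vial_mid",c)[:5]: print(c,np.round(k["xyz"],3),round(k["score"],2))
    if c=="scene": save(cv2.resize(im[100:220,180:320],(700,600),interpolation=cv2.INTER_CUBIC),"a4.png")
E
```

```text
clock: 9.88
tcp_pos: [0.475, -0.1252, 0.1233]
orientation: [-2.199, -2.244, -0.001]
contact_force: [-0.3, -0.1, 0.3]
grip_width: 0.0703
gripper_force: 0.0
clock: 10.25
tcp_pos: [0.475, -0.1253, 0.123]
orientation: [-2.29, -2.151, -0.001]
contact_force: [-0.1, -0.3, 0.1]
grip_width: 0.0702
gripper_force: 0.0
dxyz tool mm [ 0.4  0.6 83.1] rz 0.11 tilt rx,ry [ 0.02 -0.02] q [-0.42  0.39  0.69  2.12 -0.36  0.75  0.43] tcp [ 0.475  -0.1253  0.123 ] yaw -3.6 w 0.0702 F [-0.1 -0.3  0.1] g 0.0 t 10.25
top [0.332 0.168 0.021] 0.78
top [0.723 0.254 0.021] 0.7
top [0.452 0.199 0.034] 0.16
scene [0.329 0.169 0.018] 0.81
scene [0.727 0.25  0.022] 0.69
scene [ 0.475 -0.127  0.026] 0.5
```

View pics/a4.png

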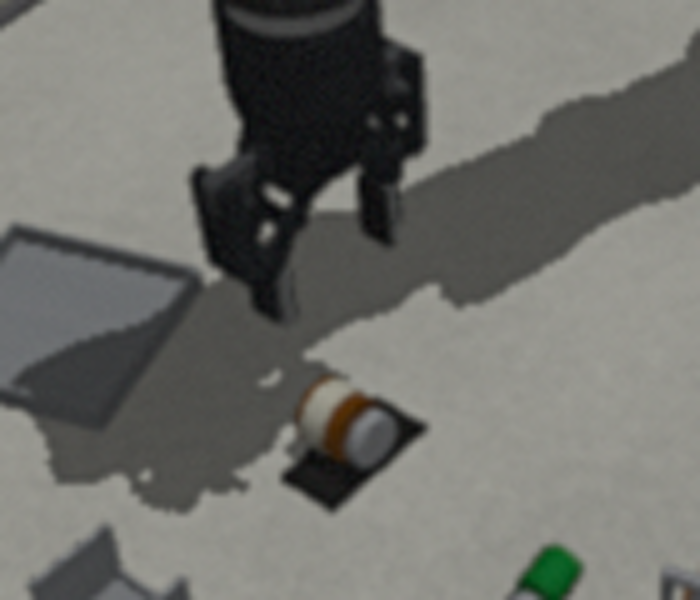

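The crop shows the vial lying on the black rest at (345,425), with the gripper open above it and turned 90°. I'll take it across its diameter.

```bash
python3 -m jog '[{"fingers":0.07,"x":0,"y":0,"z":0.04,"rx":0,"ry":0,"rz":0},{"fingers":0.07,"x":0,"y":0,"z":0.04,"rx":0,"ry":0,"rz":0},{"fingers":0.07,"x":0,"y":0,"z":0.02,"rx":0,"ry":0,"rz":0},{"fingers":0.07,"x":0,"y":0,"z":0.0095,"rx":0,"ry":0,"rz":0},{"fingers":0.07,"x":0,"y":0,"z":0,"rx":0,"ry":0,"rz":0},{"fingers":0.07,"x":0,"y":0,"z":0,"rx":0,"ry":0,"rz":0}]'; python3 go.py .4757 -.1249 .013 -3.7
```

```text
clock: 11.2
tcp_pos: [0.4757, -0.1255, 0.0141]
orientation: [2.291, 2.148, 0.002]
contact_force: [-0.0, -0.4, 0.5]
grip_width: 0.0699
gripper_force: 0.0
dxyz tool mm [ 0.6 -0.1  1.1] rz 0.01 tilt rx,ry [0.09 0.  ] q [-0.27  0.58  0.51  2.17 -0.56  0.52  0.59] tcp [ 0.4757 -0.1255  0.0141] yaw -3.7 w 0.0699 F [-0.  -0.4  0.5] g 0.0 t 11.2
```

```bash
python3 -m jog '[{"fingers":0.048,"x":0,"y":0,"z":0.001,"rx":0,"ry":0,"rz":0},{"fingers":0.044,"x":0,"y":0,"z":0,"rx":0,"ry":0,"rz":0},{"fingers":0.03,"x":0,"y":0,"z":0,"rx":0,"ry":0,"rz":0},{"fingers":0.03,"x":0,"y":0,"z":0,"rx":0,"ry":0,"rz":0},{"fingers":0.03,"x":0,"y":0,"z":0,"rx":0,"ry":0,"rz":0}]' 40; python3 go.py .4757 -.1249 .013 -3.7
```

```text
clock: 11.82
tcp_pos: [0.4752, -0.1253, 0.0128]
orientation: [2.292, 2.149, 0.001]
contact_force: [-1.3, 0.2, 6.6]
grip_width: 0.0387
gripper_force: 39.4
dxyz tool mm [ 0.4  0.4 -0.2] rz 0.0 tilt rx,ry [ 0.03 -0.03] q [-0.27  0.58  0.5   2.17 -0.56  0.52  0.59] tcp [ 0.4752 -0.1253  0.0128] yaw -3.7 w 0.0387 F [-1.3  0.2  6.6] g 39.4 t 11.82
```

```bash
python3 -m jog '[{"fingers":0.03,"x":0,"y":0,"z":-0.008,"rx":0,"ry":0,"rz":0},{"fingers":0.03,"x":0,"y":0,"z":-0.025,"rx":0,"ry":0,"rz":0},{"fingers":0.03,"x":0,"y":0,"z":-0.04,"rx":0,"ry":0,"rz":0},{"fingers":0.03,"x":0,"y":0,"z":-0.04,"rx":0,"ry":0,"rz":0},{"fingers":0.03,"x":0,"y":0,"z":0,"rx":0,"ry":0,"rz":0},{"fingers":0.03,"x":0,"y":0,"z":0,"rx":0,"ry":0,"rz":0}]' 45; python3 go.py .6433 -.1441 .1 -5.1
python3 - <<'E'
from h import *
im,d=r.grab_frame("scene");np.save("s1.npy",d);save(im,"s1.png");save(cv2.resize(im[90:230,170:310],(600,600),interpolation=cv2.INTER_CUBIC),"a5.png")
E
```

```text
clock: 12.58
tcp_pos: [0.4747, -0.1249, 0.1251]
orientation: [-2.291, -2.149, -0.0]
contact_force: [-0.0, -0.0, -1.0]
grip_width: 0.0386
gripper_force: 45.4
dxyz tool mm [ -8.4 169.5  25. ] rz 1.43 tilt rx,ry [-0.02 -0.03] q [-0.44  0.39  0.7   2.12 -0.36  0.75  0.43] tcp [ 0.4747 -0.1249  0.1251] yaw -3.7 w 0.0386 F [-0. -0. -1.] g 45.4 t 12.57
```

View pics/a5.png

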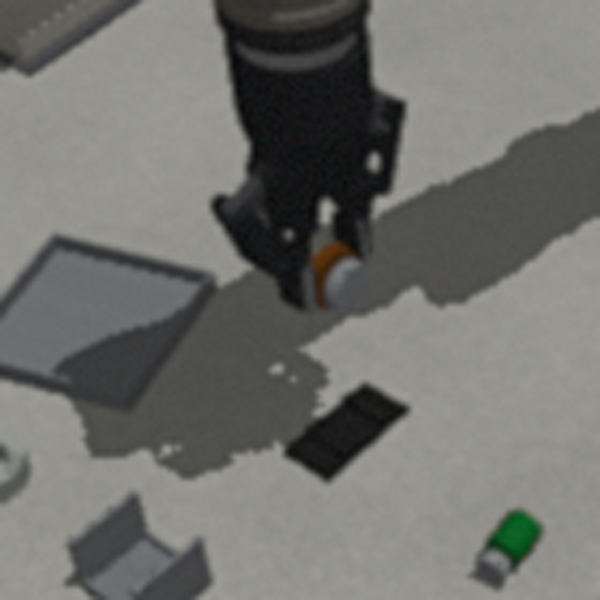

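The crop shows the vial gripped across its diameter at (335,270), above the now empty rest at (345,430). The cradle is at (140,560).

```bash
python3 -m jog '[{"fingers":0.03,"x":-0.002,"y":0.04,"z":0,"rx":0,"ry":0,"rz":1.4},{"fingers":0.03,"x":-0.002,"y":0.05,"z":0,"rx":0,"ry":0,"rz":0},{"fingers":0.03,"x":-0.001,"y":0.05,"z":0,"rx":0,"ry":0,"rz":0},{"fingers":0.03,"x":0,"y":0.03,"z":0,"rx":0,"ry":0,"rz":0},{"fingers":0.03,"x":0,"y":0,"z":0,"rx":0,"ry":0,"rz":0},{"fingers":0.03,"x":0,"y":0,"z":0,"rx":0,"ry":0,"rz":0}]' 45; python3 go.py .6433 -.1441 .055 -5.1
python3 - <<'E'
from h import *
W=cloud(np.load("s1.npy"),"scene")
# model check: points of the cradle in cradle frame
th=np.radians(-5.1);d=W[...,:2]-[.6433,-.1441]
a=d[...,0]*np.cos(th)+d[...,1]*np.sin(th);b=-d[...,0]*np.sin(th)+d[...,1]*np.cos(th);z=W[...,2]
m=(abs(a)<.05)&(abs(b)<.05)
top=m&(z>.035)
for s in(1,-1):
    q=top&(b*s>0);print("plate",s,q.sum(),"b",np.round(np.percentile(b[q],[5,50,95])*1000,1),"a",np.round(np.percentile(a[q],[3,97])*1000,1),"slope deg",np.round(np.degrees(np.polyfit(a[q],b[q],1)[0]),1))
q=m&(z>.0025)&(z<.006)&(abs(b)<.02);print("floor a",np.round(np.percentile(a[q],[3,50,97])*1000,1))
q=m&(z>.006)&(z<.012)&(abs(b)<.02);print("lips a",np.round(np.sort(a[q])*1000,0))
E
```

```text
clock: 13.38
tcp_pos: [0.6424, -0.1447, 0.1238]
orientation: [-2.317, -2.118, 0.003]
contact_force: [-0.1, -0.4, 0.0]
grip_width: 0.0383
gripper_force: 45.6
dxyz tool mm [ 0.6  1.1 68.8] rz -0.04 tilt rx,ry [-0.18  0.  ] q [-0.31  0.65  0.64  1.72 -0.46  0.94  0.42] tcp [ 0.6424 -0.1447  0.1238] yaw -5.1 w 0.0383 F [-0.1 -0.4  0. ] g 45.6 t 13.38
plate 1 71 b [26.9 29.6 31.4] a [-25.2  24.1] slope deg -0.1
plate -1 68 b [-29.1 -26.5 -25.2] a [-25.4  24.3] slope deg 0.7
floor a [-22.5   4.3  33.8]
lips a [-26. -26. -25. -25. -24. -24. -24. -23. -23. -23. -23. -19. -12. -11.
  -0.   4.   8.   8.  11.  18.  21.  22.  23.  23.  23.  23.  23.  23.
  24.  24.  24.  24.  24.  24.  24.  25.  25.  25.  25.  25.  26.  27.]
```

```bash
python3 go.py .643 -.1434 .03 -5.1; python3 -m jog '[{"fingers":0.03,"x":-0.0013,"y":0.0005,"z":0.03,"rx":-0.15,"ry":0,"rz":0},{"fingers":0.03,"x":0,"y":0,"z":0.03,"rx":0,"ry":0,"rz":0},{"fingers":0.03,"x":0,"y":0,"z":0,"rx":0,"ry":0,"rz":0}]'; python3 go.py .643 -.1434 .03 -5.1
```

```text
dxyz tool mm [ 1.3  0.8 93.8] rz -0.04 tilt rx,ry [-0.18  0.  ] q [-0.31  0.65  0.64  1.72 -0.46  0.94  0.42] tcp [ 0.6424 -0.1447  0.1238] yaw -5.1 w 0.0383 F [-0.1 -0.4  0. ] g 45.6 t 13.38
clock: 13.75
tcp_pos: [0.6414, -0.1451, 0.063]
orientation: [-2.316, -2.118, 0.002]
contact_force: [0.0, 0.5, 0.1]
grip_width: 0.0384
gripper_force: 45.6
dxyz tool mm [ 1.8  1.5 33. ] rz -0.03 tilt rx,ry [-0.19 -0.05] q [-0.28  0.72  0.59  1.75 -0.52  0.84  0.47] tcp [ 0.6414 -0.1451  0.063 ] yaw -5.1 w 0.0384 F [0.  0.5 0.1] g 45.6 t 13.75
```

```bash
python3 -m jog '[{"fingers":0.03,"x":0.0018,"y":0.0012,"z":0,"rx":0,"ry":0,"rz":0},{"fingers":0.03,"x":0,"y":0,"z":0.02,"rx":0,"ry":0,"rz":0},{"fingers":0.03,"x":0,"y":0,"z":0.012,"rx":0,"ry":0,"rz":0},{"fingers":0.03,"x":0,"y":0,"z":0,"rx":0,"ry":0,"rz":0}]'; python3 go.py .643 -.1434 .0144 -5.1
```

```text
clock: 14.25
tcp_pos: [0.6449, -0.1438, 0.0318]
orientation: [-2.318, -2.12, -0.0]
contact_force: [-0.9, -0.3, -0.8]
grip_width: 0.0386
gripper_force: 45.6
dxyz tool mm [ 0.2 -1.9 17.4] rz 0.01 tilt rx,ry [ 0.   -0.02] q [-0.26  0.76  0.56  1.75 -0.54  0.79  0.48] tcp [ 0.6449 -0.1438  0.0318] yaw -5.1 w 0.0386 F [-0.9 -0.3 -0.8] g 45.6 t 14.25
```

```bash
python3 -m jog '[{"fingers":0.03,"x":0,"y":-0.0015,"z":0.008,"rx":0,"ry":0,"rz":0},{"fingers":0.03,"x":0,"y":0,"z":0.005,"rx":0,"ry":0,"rz":0},{"fingers":0.03,"x":0,"y":0,"z":0.001,"rx":0,"ry":0,"rz":0},{"fingers":0.03,"x":0,"y":0,"z":0,"rx":0,"ry":0,"rz":0}]'; python3 go.py .643 -.1434 .0144 -5.1
```

```text
clock: 14.75
tcp_pos: [0.6446, -0.1441, 0.0193]
orientation: [2.316, 2.119, 0.003]
contact_force: [0.5, 0.4, 0.0]
grip_width: 0.0383
gripper_force: 45.6
dxyz tool mm [ 0.5 -1.6  4.9] rz 0.0 tilt rx,ry [0.16 0.  ] q [-0.25  0.77  0.55  1.76 -0.56  0.77  0.49] tcp [ 0.6446 -0.1441  0.0193] yaw -5.1 w 0.0383 F [0.5 0.4 0. ] g 45.6 t 14.75
```

```bash
python3 -m jog '[{"fingers":0.03,"x":0,"y":-0.001,"z":0.002,"rx":0,"ry":0,"rz":0},{"fingers":0.03,"x":0,"y":0,"z":0.0015,"rx":0,"ry":0,"rz":0},{"fingers":0.03,"x":0,"y":0,"z":0,"rx":0,"ry":0,"rz":0},{"fingers":0.03,"x":0,"y":0,"z":0,"rx":0,"ry":0,"rz":0}]'; python3 go.py .643 -.1434 .0144 -5.1
```

```text
clock: 15.25
tcp_pos: [0.6435, -0.1439, 0.0158]
orientation: [2.317, 2.119, 0.003]
contact_force: [-0.2, 0.2, -0.6]
grip_width: 0.0384
gripper_force: 45.6
dxyz tool mm [ 0.5 -0.6  1.4] rz 0.01 tilt rx,ry [ 0.15 -0.  ] q [-0.25  0.78  0.55  1.76 -0.56  0.76  0.5 ] tcp [ 0.6435 -0.1439  0.0158] yaw -5.1 w 0.0384 F [-0.2  0.2 -0.6] g 45.6 t 15.25
```

```bash
python3 -m jog '[{"fingers":0.03,"x":0,"y":0,"z":0.001,"rx":0,"ry":0,"rz":0},{"fingers":0.03,"x":0,"y":0,"z":0,"rx":0,"ry":0,"rz":0},{"fingers":0.03,"x":0,"y":0,"z":0,"rx":0,"ry":0,"rz":0}]'; python3 go.py .643 -.1434 .0144 -5.1;  python3 -m jog '[{"fingers":0.03,"x":0,"y":0,"z":0.0007,"rx":0,"ry":0,"rz":0},{"fingers":0.03,"x":0,"y":0,"z":0,"rx":0,"ry":0,"rz":0},{"fingers":0.03,"x":0,"y":0,"z":0,"rx":0,"ry":0,"rz":0}]'; python3 go.py .643 -.1434 .0144 -5.1
```

```text
clock: 15.62
tcp_pos: [0.6435, -0.1439, 0.0148]
orientation: [2.317, 2.119, 0.003]
contact_force: [-0.3, 0.8, -1.6]
grip_width: 0.0385
gripper_force: 45.6
dxyz tool mm [ 0.5 -0.5  0.4] rz 0.01 tilt rx,ry [0.15 0.  ] q [-0.25  0.78  0.55  1.76 -0.56  0.76  0.5 ] tcp [ 0.6435 -0.1439  0.0148] yaw -5.1 w 0.0385 F [-0.3  0.8 -1.6] g 45.6 t 15.62
clock: 16.0
tcp_pos: [0.6435, -0.1439, 0.0141]
orientation: [2.317, 2.119, 0.003]
contact_force: [-0.3, 0.1, -0.6]
grip_width: 0.0383
gripper_force: 45.6
dxyz tool mm [ 0.5 -0.5 -0.3] rz 0.0 tilt rx,ry [0.15 0.  ] q [-0.25  0.78  0.55  1.76 -0.56  0.76  0.5 ] tcp [ 0.6435 -0.1439  0.0141] yaw -5.1 w 0.0383 F [-0.3  0.1 -0.6] g 45.6 t 16.0
```

```bash
for i in 1; do python3 -m jog '[{"fingers":0.03,"x":0,"y":0,"z":0.001,"rx":0,"ry":0,"rz":0},{"fingers":0.03,"x":0,"y":0,"z":0,"rx":0,"ry":0,"rz":0},{"fingers":0.03,"x":0,"y":0,"z":0,"rx":0,"ry":0,"rz":0}]'; done | grep -E "force|tcp"; python3 -m jog '[{"fingers":0.03,"x":0,"y":0,"z":0.0005,"rx":0,"ry":0,"rz":0},{"fingers":0.03,"x":0,"y":0,"z":0,"rx":0,"ry":0,"rz":0}]'| grep -E "force|tcp"
```

```text
tcp_pos: [0.6435, -0.1439, 0.0131]
contact_force: [-0.8, 0.4, -0.7]
gripper_force: 45.7
tcp_pos: [0.6435, -0.1439, 0.013]
contact_force: [-2.7, 0.6, 5.6]
gripper_force: 46.0
```

```bash
python3 -m jog '[{"fingers":0.042,"x":0,"y":0,"z":0,"rx":0,"ry":0,"rz":0},{"fingers":0.05,"x":0,"y":0,"z":0,"rx":0,"ry":0,"rz":0},{"fingers":0.062,"x":0,"y":0,"z":0,"rx":0,"ry":0,"rz":0},{"fingers":0.07,"x":0,"y":0,"z":0,"rx":0,"ry":0,"rz":0},{"fingers":0.07,"x":0,"y":0,"z":-0.01,"rx":0,"ry":0,"rz":0},{"fingers":0.07,"x":0,"y":0,"z":-0.04,"rx":0,"ry":0,"rz":0},{"fingers":0.07,"x":0,"y":0,"z":-0.05,"rx":0,"ry":0,"rz":0},{"fingers":0.07,"x":0,"y":0,"z":-0.05,"rx":0,"ry":0,"rz":0}]' 20; python3 -m jog '[{"fingers":0.06,"x":0,"y":-0.05,"z":-0.02,"rx":0,"ry":0,"rz":-10},{"fingers":0.06,"x":-0.02,"y":-0.04,"z":0,"rx":0,"ry":0,"rz":-10},{"fingers":0.06,"x":-0.03,"y":-0.03,"z":0,"rx":0,"ry":0,"rz":-10},{"fingers":0.06,"x":-0.04,"y":-0.03,"z":0,"rx":0,"ry":0,"rz":-10},{"fingers":0.06,"x":-0.05,"y":-0.02,"z":0,"rx":0,"ry":0,"rz":-10},{"fingers":0.06,"x":-0.05,"y":0,"z":0,"rx":0,"ry":0,"rz":-10},{"fingers":0.06,"x":0,"y":0,"z":0,"rx":0,"ry":0,"rz":-10},{"fingers":0.06,"x":0,"y":0,"z":0,"rx":0,"ry":0,"rz":-4.7}]'; python3 go.py .4538 .1997 .15 100.2;  python3 - <<'E'
from h import *
for c in("top","scene"):
    im,d=r.grab_frame(c);save(im,c+"2.png");np.save(c+"2.npy",d)
    for n in("big_vial_mid","stop_2","vial_a_mid","dose_tray"):
        print(c,n,[(np.round(k["xyz"],3).tolist(),round(k["score"],2)) for k in r.landmark_of(n,c)[:8]])
E
```

```text
clock: 17.62
tcp_pos: [0.643, -0.144, 0.1647]
orientation: [2.317, 2.119, 0.003]
contact_force: [1.5, -0.2, 0.4]
grip_width: 0.0698
gripper_force: 0.0
clock: 18.62
tcp_pos: [0.5708, -0.3374, 0.1829]
orientation: [0.552, 3.09, -0.0]
contact_force: [-0.1, -0.2, 0.3]
grip_width: 0.0599
gripper_force: 0.0
dxyz tool mm [295.9 463.3  32.1] rz -30.47 tilt rx,ry [0.01 0.16] q [ 0.15  0.53  0.41  1.66 -0.24  1.01  1.86] tcp [ 0.5708 -0.3374  0.1829] yaw 69.7 w 0.0599 F [-0.1 -0.2  0.3] g 0.0 t 18.62
top big_vial_mid [([0.33, 0.168, 0.021], 0.76), ([0.637, -0.142, 0.022], 0.65), ([0.723, 0.25, 0.023], 0.62), ([0.47, 0.281, 0.057], 0.6)]
top stop_2 [([0.473, 0.123, 0.049], 0.77), ([0.458, 0.201, 0.05], 0.75), ([0.445, 0.278, 0.049], 0.7)]
top vial_a_mid [([0.469, 0.28, 0.056], 0.73), ([0.651, 0.409, 0.001], 0.4)]
top dose_tray [([0.492, -0.332, -0.002], 0.9), ([0.474, 0.124, 0.051], 0.46)]
scene big_vial_mid [([0.328, 0.167, 0.019], 0.76), ([0.729, 0.25, 0.022], 0.74)]
scene stop_2 [([0.458, 0.202, 0.051], 0.83), ([0.446, 0.277, 0.048], 0.79), ([0.473, 0.122, 0.053], 0.69)]
scene vial_a_mid [([0.445, 0.28, 0.055], 0.44)]
scene dose_tray [([0.498, -0.331, 0.002], 0.96)]
```

Run:
```python
from h import *
for cam in("top","scene"):
    W=cloud(np.load(cam+"2.npy"),cam);z=W[...,2]
    def fr(x,y,t):
        t=np.radians(t);d=W[...,:2]-[x,y];return d[...,0]*np.cos(t)+d[...,1]*np.sin(t),-d[...,0]*np.sin(t)+d[...,1]*np.cos(t)
    a,b=fr(.6433,-.1437,-5.1);q=(abs(a)<.025)&(abs(b)<.023)&(z>.03)
    print(cam,"cradle vial",q.sum(),"a",np.round(np.percentile(a[q],[2,50,98])*1000),"b",np.round(np.percentile(b[q],[2,50,98])*1000),"ztop",np.round(np.percentile(z[q],[50,98])*1000,1))
    for k in np.arange(-.02,.021,.005):
        s=q&(abs(a-k)<.0025);print(int(k*1000),round(np.nanmedian(z[s])*1000,1) if s.any() else None,end="; ")
    print()
    a,b=fr(.4597,.2008,10.2)
    for L in(.078,0,-.078):
        m=(abs(b-L)<.02)
        print("lane",L,[(int(k*1000),round(np.nanmedian(z[m&(abs(a-k)<.0025)])*1000),int((m&(abs(a-k)<.0025)).sum())) for k in np.arange(-.02,.046,.005) if (m&(abs(a-k)<.0025)).any()])
    q=(abs(a+.0)<.012)&(abs(b)<.035)&(z>.055);print("stop vial b",np.round(np.percentile(b[q],[2,50,98])*1000,1),q.sum(),"a",round(a[q].mean()*1000,1))
```

```text
top cradle vial 162 a [-17.  -2.  18.] b [-20.  -1.  22.] ztop [39.6 48.3]
-20 31.2; -15 33.4; -9 38.1; -4 42.3; 0 42.9; 5 41.7; 10 40.5; 15 36.8; 20 33.0; 
lane 0.078 [(-20, 6, 23), (-15, 48, 37), (-9, 56, 24), (-4, 60, 25), (0, 61, 25), (5, 60, 22), (10, 57, 18), (15, 63, 26), (20, 68, 27), (25, 75, 31), (30, 83, 24), (35, 82, 22), (40, 81, 25), (45, 84, 24)]
lane 0 [(-20, 5, 23), (-15, 47, 34), (-9, 55, 27), (-4, 60, 25), (0, 63, 22), (5, 60, 22), (10, 57, 24), (15, 65, 27), (20, 69, 25), (25, 75, 30), (30, 82, 22), (35, 81, 20), (40, 81, 24), (45, 83, 25)]
lane -0.078 [(-20, 6, 22), (-15, 47, 34), (-9, 56, 27), (-4, 61, 24), (0, 61, 23), (5, 62, 23), (10, 58, 16), (15, 62, 31), (20, 68, 25), (25, 74, 30), (30, 84, 26), (35, 81, 18), (40, 83, 28), (45, 83, 25)]
stop vial b [-21.3  -2.3  20.9] 106 a -0.2
scene cradle vial 188 a [-14.   4.  19.] b [-19.   0.  20.] ztop [39.9 45.6]
-20 None; -15 36.8; -9 40.9; -4 41.7; 0 42.9; 5 41.4; 10 40.1; 15 36.6; 20 32.9; 
lane 0.078 [(-20, 48, 2), (-15, 50, 3), (-9, 59, 5), (-4, 62, 19), (0, 62, 35), (5, 62, 30), (10, 63, 1), (25, 83, 19), (30, 83, 49), (35, 82, 29), (40, 84, 21), (45, 85, 33)]
lane 0 [(-15, 48, 5), (-9, 59, 5), (-4, 61, 15), (0, 62, 34), (5, 62, 25), (20, 80, 1), (25, 82, 16), (30, 82, 61), (35, 59, 83), (40, 49, 50), (45, 52, 42)]
lane -0.078 [(-15, 49, 4), (-9, 60, 7), (-4, 61, 15), (0, 62, 27), (5, 62, 26), (10, 64, 2), (25, 82, 19), (30, 83, 46), (35, 82, 23), (40, 84, 20), (45, 85, 25)]
stop vial b [-19.1   0.3  22.7] 86 a 0.3
```

```bash
python3 -m jog '[{"fingers":0.06,"x":0.01,"y":0.03,"z":-0.02,"rx":0,"ry":0,"rz":-10},{"fingers":0.06,"x":0.02,"y":0.05,"z":0,"rx":0,"ry":0,"rz":-10},{"fingers":0.06,"x":0.02,"y":0.05,"z":0,"rx":0,"ry":0,"rz":-10.4},{"fingers":0.06,"x":0,"y":0.05,"z":0,"rx":0,"ry":0,"rz":0},{"fingers":0.06,"x":0,"y":0.05,"z":0,"rx":0,"ry":0,"rz":0},{"fingers":0.06,"x":0,"y":0.05,"z":0,"rx":0,"ry":0,"rz":0}]' 20; python3 go.py .4548 .1999 .13 100.2
```

```text
clock: 19.88
tcp_pos: [0.5153, -0.0524, 0.2025]
orientation: [-0.273, 3.126, -0.001]
contact_force: [0.2, 1.1, -0.5]
grip_width: 0.0597
gripper_force: 0.0
dxyz tool mm [ 16.1 259.1  72.3] rz -0.22 tilt rx,ry [-0.04  0.18] q [-0.21  0.25  0.22  1.97 -0.07  0.92  1.79] tcp [ 0.5153 -0.0524  0.2025] yaw 100.0 w 0.0597 F [ 0.2  1.1 -0.5] g 0.0 t 19.88
```

```bash
python3 -m jog '[{"fingers":0.06,"x":0.004,"y":0.05,"z":0,"rx":0,"ry":0,"rz":-0.2},{"fingers":0.06,"x":0.004,"y":0.05,"z":0,"rx":0,"ry":0,"rz":0},{"fingers":0.06,"x":0.004,"y":0.05,"z":0.01,"rx":0,"ry":0,"rz":0},{"fingers":0.06,"x":0.004,"y":0.05,"z":0.02,"rx":0,"ry":0,"rz":0},{"fingers":0.06,"x":0,"y":0.05,"z":0.02,"rx":0,"ry":0,"rz":0},{"fingers":0.06,"x":0,"y":0.005,"z":0.02,"rx":0,"ry":0,"rz":0},{"fingers":0.06,"x":0,"y":0,"z":0,"rx":0,"ry":0,"rz":0},{"fingers":0.06,"x":0,"y":0,"z":0,"rx":0,"ry":0,"rz":0}]'; python3 go.py .4553 .2 .0455 100.2
```

```text
clock: 20.88
tcp_pos: [0.4557, 0.1934, 0.1327]
orientation: [-0.277, 3.126, -0.001]
contact_force: [-0.4, -0.7, 0.9]
grip_width: 0.0602
gripper_force: 0.0
dxyz tool mm [-0.5  6.7 87.2] rz -0.09 tilt rx,ry [-0.05  0.18] q [-0.58  0.31  0.06  2.08 -0.03  0.75  1.24] tcp [0.4557 0.1934 0.1327] yaw 100.1 w 0.0602 F [-0.4 -0.7  0.9] g 0.0 t 20.88
```

```bash
python3 -m jog '[{"fingers":0.06,"x":-0.0005,"y":0.0065,"z":0,"rx":0,"ry":0,"rz":0},{"fingers":0.06,"x":0,"y":0,"z":0.03,"rx":0,"ry":0,"rz":0},{"fingers":0.06,"x":0,"y":0,"z":0.03,"rx":0,"ry":0,"rz":0},{"fingers":0.06,"x":0,"y":0,"z":0.015,"rx":0,"ry":0,"rz":0},{"fingers":0.06,"x":0,"y":0,"z":0,"rx":0,"ry":0,"rz":0},{"fingers":0.06,"x":0,"y":0,"z":0,"rx":0,"ry":0,"rz":0}]'; python3 go.py .4553 .2 .0455 100.2
```

```text
clock: 21.62
tcp_pos: [0.4554, 0.2009, 0.058]
orientation: [-0.278, 3.125, 0.0]
contact_force: [0.5, -0.3, -0.7]
grip_width: 0.06
gripper_force: 0.0
dxyz tool mm [ 0.3 -0.9 12.5] rz -0.02 tilt rx,ry [-0.01  0.23] q [-0.58  0.44  0.05  2.12 -0.03  0.58  1.24] tcp [0.4554 0.2009 0.058 ] yaw 100.2 w 0.06 F [ 0.5 -0.3 -0.7] g 0.0 t 21.62
```

```bash
python3 -m jog '[{"fingers":0.06,"x":0,"y":-0.0008,"z":0.008,"rx":0,"ry":0,"rz":0},{"fingers":0.06,"x":0,"y":0,"z":0.0045,"rx":0,"ry":0,"rz":0},{"fingers":0.05,"x":0,"y":0,"z":0,"rx":0,"ry":0,"rz":0},{"fingers":0.035,"x":0,"y":0,"z":0,"rx":0,"ry":0,"rz":0},{"fingers":0.035,"x":0,"y":0,"z":0,"rx":0,"ry":0,"rz":0},{"fingers":0.035,"x":0,"y":0,"z":0,"rx":0,"ry":0,"rz":0}]' 35; python3 go.py .4553 .2 .0455 100.2
```

```text
clock: 22.38
tcp_pos: [0.4547, 0.1998, 0.0446]
orientation: [-0.279, 3.127, -0.001]
contact_force: [-1.2, -0.3, 2.3]
grip_width: 0.0432
gripper_force: 35.6
dxyz tool mm [-0.6  0.1 -0.9] rz 0.0 tilt rx,ry [-0.04  0.14] q [-0.58  0.46  0.05  2.12 -0.04  0.55  1.24] tcp [0.4547 0.1998 0.0446] yaw 100.2 w 0.0432 F [-1.2 -0.3  2.3] g 35.6 t 22.38
```

```bash
python3 -m jog '[{"fingers":0.035,"x":0,"y":0,"z":-0.008,"rx":0,"ry":0,"rz":0},{"fingers":0.035,"x":0,"y":0,"z":-0.015,"rx":0,"ry":0,"rz":0},{"fingers":0.035,"x":0,"y":0,"z":-0.025,"rx":0,"ry":0,"rz":0},{"fingers":0.035,"x":0,"y":0,"z":-0.04,"rx":0,"ry":0,"rz":0},{"fingers":0.035,"x":0,"y":0,"z":-0.05,"rx":0,"ry":0,"rz":0},{"fingers":0.035,"x":0,"y":0,"z":0,"rx":0,"ry":0,"rz":0}]' 35; python3 go.py .4953 -.3315 .1 100
python3 - <<'E'
from h import *
W=cloud(np.load("top0.npy"),"top");g=cv2.imread("pics/top0.png").astype(int).sum(2)
m=(np.hypot(W[...,0]-.497,W[...,1]+.332)<.1)&(g<330);m=cv2.morphologyEx(m.astype(np.uint8),cv2.MORPH_OPEN,np.ones((3,3)));n,l,s,c=cv2.connectedComponentsWithStats(m);k=1+s[1:,4].argmax();P=W[l==k][:,:2];P=P[~np.isnan(P).any(1)];print(len(P),cv2.minAreaRect((P*1000).astype(np.float32)))
for cam in("top","scene"):
    im,d=r.grab_frame(cam)
    print(cam,[(np.round(k["xyz"],3).tolist(),round(k["score"],2)) for k in r.landmark_of("vial_a_mid",cam)[:8]])
E
```

```text
clock: 23.12
tcp_pos: [0.457, 0.2012, 0.1873]
orientation: [-0.278, 3.118, 0.006]
contact_force: [1.3, -0.8, -1.3]
grip_width: 0.0428
gripper_force: 35.8
dxyz tool mm [  57.5 -531.3   85.2] rz 0.19 tilt rx,ry [0.16 0.64] q [-0.6   0.23  0.07  2.03 -0.02  0.87  1.23] tcp [0.457  0.2012 0.1873] yaw 100.2 w 0.0428 F [ 1.3 -0.8 -1.3] g 35.8 t 23.12
1868 ((496.8559265136719, -334.355224609375), (130.393310546875, 137.6056365966797), 14.630528450012207)
top [([0.473, 0.125, 0.052], 0.68)]
scene [([0.444, 0.275, 0.054], 0.45)]
```

```bash
python3 -m jog '[{"fingers":0.035,"x":0.003,"y":-0.04,"z":0,"rx":0,"ry":0,"rz":0},{"fingers":0.035,"x":0.006,"y":-0.055,"z":0,"rx":0,"ry":0,"rz":0},{"fingers":0.035,"x":0.006,"y":-0.055,"z":0,"rx":0,"ry":0,"rz":0},{"fingers":0.035,"x":0.006,"y":-0.055,"z":0,"rx":0,"ry":0,"rz":0},{"fingers":0.035,"x":0.006,"y":-0.055,"z":0,"rx":0,"ry":0,"rz":0},{"fingers":0.035,"x":0.006,"y":-0.055,"z":0,"rx":0,"ry":0,"rz":0},{"fingers":0.035,"x":0.006,"y":-0.055,"z":0,"rx":0,"ry":0,"rz":0},{"fingers":0.035,"x":0.006,"y":-0.055,"z":0,"rx":0,"ry":0,"rz":0}]' 35; python3 -m jog '[{"fingers":0.035,"x":0,"y":-0.04,"z":0,"rx":0,"ry":0,"rz":-4},{"fingers":0.035,"x":0,"y":0,"z":0,"rx":0,"ry":0,"rz":0},{"fingers":0.035,"x":0,"y":0,"z":0,"rx":0,"ry":0,"rz":0}]'; python3 go.py .497 -.333 .06 104
```

```text
clock: 24.32
tcp_pos: [0.4845, -0.2278, 0.1813]
orientation: [-0.28, 3.129, 0.001]
contact_force: [1.3, -0.0, -0.7]
grip_width: 0.0428
gripper_force: 35.8
clock: 24.7
tcp_pos: [0.4918, -0.2648, 0.1814]
orientation: [-0.388, 3.117, 0.002]
contact_force: [0.6, 0.4, -0.5]
grip_width: 0.0434
gripper_force: 35.8
dxyz tool mm [ 11.7 -67.5 121.3] rz 0.2 tilt rx,ry [0.06 0.02] q [ 0.13  0.35  0.31  1.9  -0.14  0.91  2.33] tcp [ 0.4918 -0.2648  0.1814] yaw 104.2 w 0.0434 F [ 0.6  0.4 -0.5] g 35.8 t 24.7
```

```bash
python3 -m jog '[{"fingers":0.035,"x":0.006,"y":-0.034,"z":0.02,"rx":0,"ry":0,"rz":0},{"fingers":0.035,"x":0.006,"y":-0.034,"z":0.03,"rx":0,"ry":0,"rz":0},{"fingers":0.035,"x":0,"y":0,"z":0.04,"rx":0,"ry":0,"rz":0},{"fingers":0.035,"x":0,"y":0,"z":0.04,"rx":0,"ry":0,"rz":0},{"fingers":0.035,"x":0,"y":0,"z":0.02,"rx":0,"ry":0,"rz":0},{"fingers":0.035,"x":0,"y":0,"z":0.01,"rx":0,"ry":0,"rz":0},{"fingers":0.035,"x":0,"y":0,"z":0,"rx":0,"ry":0,"rz":0},{"fingers":0.035,"x":0,"y":0,"z":0,"rx":0,"ry":0,"rz":0}]'; python3 go.py .497 -.333 .0106 104
```

```text
clock: 25.7
tcp_pos: [0.4989, -0.3351, 0.0241]
orientation: [-0.388, 3.113, -0.003]
contact_force: [-0.2, -0.3, -0.9]
grip_width: 0.0433
gripper_force: 35.9
dxyz tool mm [ 1.4  2.5 13.4] rz 0.21 tilt rx,ry [-0.13  0.24] q [ 0.3   0.63  0.25  1.9  -0.25  0.64  2.53] tcp [ 0.4989 -0.3351  0.0241] yaw 104.2 w 0.0433 F [-0.2 -0.3 -0.9] g 35.9 t 25.7
```

```bash
python3 -m jog '[{"fingers":0.035,"x":0,"y":0,"z":0.007,"rx":0,"ry":0,"rz":0},{"fingers":0.035,"x":0,"y":0,"z":0.004,"rx":0,"ry":0,"rz":0},{"fingers":0.035,"x":0,"y":0,"z":0,"rx":0,"ry":0,"rz":0}]'|grep -E "tcp|force";python3 -m jog '[{"fingers":0.035,"x":0,"y":0,"z":0.001,"rx":0,"ry":0,"rz":0},{"fingers":0.035,"x":0,"y":0,"z":0,"rx":0,"ry":0,"rz":0},{"fingers":0.035,"x":0,"y":0,"z":0,"rx":0,"ry":0,"rz":0}]'|grep -E "tcp|force"
```

```text
tcp_pos: [0.4977, -0.3345, 0.0114]
contact_force: [-0.5, 0.2, -0.2]
gripper_force: 35.9
tcp_pos: [0.4981, -0.3347, 0.0108]
contact_force: [0.2, -0.5, -0.3]
gripper_force: 35.9
```

```bash
python3 -m jog '[{"fingers":0.035,"x":0,"y":0,"z":0.001,"rx":0,"ry":0,"rz":0},{"fingers":0.035,"x":0,"y":0,"z":0,"rx":0,"ry":0,"rz":0},{"fingers":0.035,"x":0,"y":0,"z":0,"rx":0,"ry":0,"rz":0}]'|grep -E "tcp|force"; python3 -m jog '[{"fingers":0.035,"x":0,"y":0,"z":0.0007,"rx":0,"ry":0,"rz":0},{"fingers":0.035,"x":0,"y":0,"z":0,"rx":0,"ry":0,"rz":0},{"fingers":0.035,"x":0,"y":0,"z":0,"rx":0,"ry":0,"rz":0}]'|grep -E "tcp|force"
```

```text
tcp_pos: [0.4982, -0.3347, 0.0105]
contact_force: [-2.8, 1.4, 7.1]
gripper_force: 36.7
tcp_pos: [0.4982, -0.3348, 0.0105]
contact_force: [-2.7, 3.5, 13.6]
gripper_force: 37.4
```

On the tray floor. I'll back off slightly, release and retreat.

```bash
python3 -m jog '[{"fingers":0.035,"x":0,"y":0,"z":-0.001,"rx":0,"ry":0,"rz":0},{"fingers":0.046,"x":0,"y":0,"z":0,"rx":0,"ry":0,"rz":0},{"fingers":0.055,"x":0,"y":0,"z":0,"rx":0,"ry":0,"rz":0},{"fingers":0.062,"x":0,"y":0,"z":0,"rx":0,"ry":0,"rz":0},{"fingers":0.062,"x":0,"y":0,"z":-0.01,"rx":0,"ry":0,"rz":0},{"fingers":0.062,"x":0,"y":0,"z":-0.03,"rx":0,"ry":0,"rz":0},{"fingers":0.062,"x":0,"y":0,"z":-0.05,"rx":0,"ry":0,"rz":0},{"fingers":0.062,"x":0,"y":0,"z":-0.05,"rx":0,"ry":0,"rz":0}]' 20; python3 -m jog '[{"fingers":0.062,"x":0.0,"y":-0.04,"z":-0.04,"rx":0,"ry":0,"rz":0},{"fingers":0.062,"x":0,"y":-0.05,"z":-0.02,"rx":0,"ry":0,"rz":0},{"fingers":0.062,"x":0,"y":-0.05,"z":0,"rx":0,"ry":0,"rz":0},{"fingers":0.062,"x":0,"y":0,"z":0,"rx":0,"ry":0,"rz":0},{"fingers":0.062,"x":0,"y":0,"z":0,"rx":0,"ry":0,"rz":0}]'
python3 - <<'E'
from h import *
im,d=r.grab_frame("scene");t,_=r.grab_frame("top")
a=cv2.resize(im[120:320,120:420],(750,500)[:2]);a=cv2.resize(im[130:300,120:420],(600,340));b=cv2.resize(t[165:265,160:430],(600,222),interpolation=cv2.INTER_CUBIC)
save(np.vstack([a,b]),"fin.png")
for n in("big_vial_mid","vial_a_mid"):
    print(n,[(np.round(k["xyz"],3).tolist(),round(k["score"],2)) for c in("scene","top") for k in r.landmark_of(n,c)[:8]])
E
```

```text
clock: 28.2
tcp_pos: [0.4974, -0.3346, 0.152]
orientation: [-0.388, 3.115, -0.001]
contact_force: [0.5, 0.0, 0.3]
grip_width: 0.0616
gripper_force: 0.0
clock: 28.82
tcp_pos: [0.5316, -0.4699, 0.2101]
orientation: [-0.388, 3.115, 0.0]
contact_force: [0.8, 0.8, -0.1]
grip_width: 0.0616
gripper_force: 0.0
big_vial_mid [([0.73, 0.251, 0.022], 0.81), ([0.328, 0.165, 0.019], 0.52), ([0.331, 0.168, 0.018], 0.79), ([0.639, -0.146, 0.024], 0.75), ([0.721, 0.252, 0.024], 0.58)]
vial_a_mid [([0.446, 0.275, 0.052], 0.48), ([0.441, 0.28, 0.047], 0.51)]
```

View pics/fin.png

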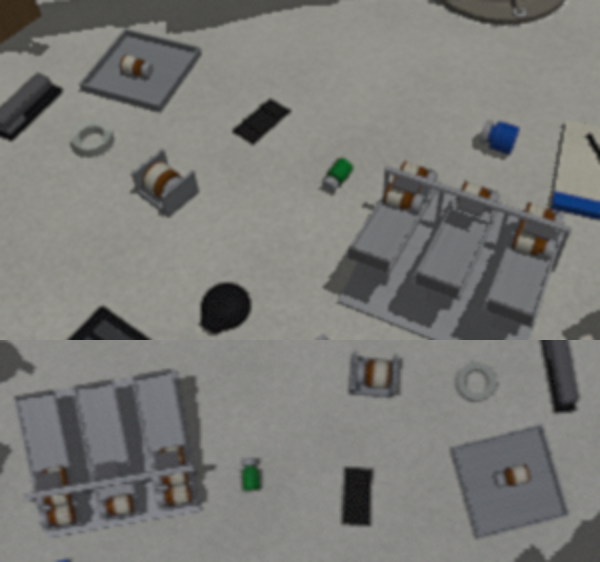

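The picture shows the big vial in the cradle at (163,180), one small vial in the tray at (133,67), and the second small vial at the middle stop at (478,188). The bystanders are undisturbed.

```bash
python3 -c "
from bench import r
print(r.hand_in())"
```

```text
the job is handed in; nothing more can be done
None
```

The job is done and handed in at about 29 s. The large vial is in the returns cradle, regripped across its diameter at the rubber rest, and the first vial from the middle lane is in the dose tray. All other vials and desk items were left where they were.

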